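# Load the tube roller in sample order

### The arm

A 6-joint arm with a two-finger parallel gripper is mounted at the origin on the work surface. World frame = base frame: x ahead of the robot, y to its left, z up, the work surface at z = 0. Lengths are in mm, angles in rad, forces in N, time in s.
With the tool pointing down it reaches from about 250 to 800 mm from the base axis. Payload 3.9 kg.
Tool frame: the origin (TCP) lies midway between the tips of the shut fingers; the grasp point (between the pads) lies 19 mm behind it; x points along the fingers, z is the direction in which the jaws open and shut, and the axes are right-handed (so a half turn about x gives the same grasp; the last joint's range is limited). The gripper opens to 85 mm and grips with 20 to 120 N. Pads are 22 mm wide; open, the fingers measure 114 mm over their backs; the gripper's body (76 mm by 85 mm) begins 54 mm behind the grasp point. The pads swing forward as they close: fully open they stand 13 mm farther back than shut.
Start: joints at [1.259, 0.26, -0.138, 1.173, 0, 1.571], TCP at [161.051, 499.678, 231.304] pointing down, gripper open.
Joint ranges: [-2.78, 2.78], [-0.83, 1.72], [-1.28, 1.37], [-1.9, 2.12], [-1.57, 1.48], [-3.14, 3.14]. Speed limits (rad/s): [2.57, 2.57, 3.14, 3.14, 3.14, 3.14].

### API

Orientations are given as a rotation vector (axis times angle).
In Python, from bench import bot, optics, workorder gives the robot as it stands.
- The arm moves only by the shell command python3 -m crank 'ROWS'. ROWS is JSON, one flat list of numbers, 7 for each row, row after row: the shift along the world's x, y, z normalised to -1 to 1, where 1 is 0.08 m, then the turn, a rotation vector about the world's x, y, z normalised to -1 to 1, where 1 is 180 degrees, then the closure in counts, from 0 (fully open) to 255 (shut). In form: [dx, dy, dz, wx, wy, wz, grip, dx, dy, dz, wx, wy, wz, grip, ...]. A call has 1 to 20 rows; each row is the pose to reach, as a shift and turn from the pose commanded when the call began, turning the shorter way round; what a row does not reach only later rows make up. A row lasts 1/10 s, in which the tool goes at most 50 mm and 8.59 degrees, less where a joint would pass 70% of its speed; a pose out of reach is approached as far as the arm can. A call with a number of a shift or a turn outside -1 to 1 is refused whole. A call with a gripper value outside its range is refused whole. The fingers move at their own pace and stop on an object; the grip force is fixed at half the most. Time passes only in rows, so rows that repeat a pose let the fingers close. It gives the time, the measured TCP pose, the force and the opening at its end, in the units of the state.
- bot.get_state(): the state, without advancing time (a new reading comes with each control period).
- optics.grab_frame(name): name is "side" or "top"; returns a dict with "image" (480x640x3 uint8, red, green, blue), "vertical_fov" (degrees; the focal length in pixels is half the picture's height over the tangent of half this angle, whatever the lens; pixels are square), "cx", "cy" (the principal point, pixels), "xyz" and "orientation" of the camera in the world. Camera axes: x right, y up, looking along -z (the intrinsics and any distortion apply to the point x, -y, -z); pixel columns grow to the right and rows downward; lengths in mm; the calibration is good to about 2 mm. A picture is of the moment at which its call begins. There is no depth.
- workorder.hand_in(): hands the job in, once; it reports no verdict.
The state is a dict: "time_s": time; "qpos": joint angles; "dq": joint speeds; "joint_torque": joint torques, N m; "tcp_pos": TCP position; "eef_rot": TCP orientation; "contact_force": force on the tool from outside, world axes, zero at the start; "wrist_torque": the same for the moment, N m; "width": finger opening in mm.
Only numpy, scipy, OpenCV 4.12 (cv2) and the standard library are available. Lean on these libraries where they do the work, as an engineer would, in place of code of your own. Each camera call takes 0.05 s, during which the arm holds its last target. There are 200 camera calls.

### The job

Move the four capped tubes from the black cradle onto the white tube roller, keeping their order: the tube lying nearest the robot in the cradle goes into the lane next to the violet disc, the next one into the next lane, and so on to the far end from the disc. Lay each tube squarely in the groove of its own lane, centred along it, set down gently and not dropped, and leave all four lying still.

Things in the scene. Friction and masses are not known exactly. Their poses are not given: they have to be found in the camera images.
- tube_red_center (a point): Centre (half-way up and along) of the loose white tube with red cap and a thin red ring near its other end. A plain cylinder, 28 mm in diameter, 114 mm long, about 60 g, lying down; its y axis runs along it towards the cap (the last 22 mm); x and z turn as it rolls. At the start its centre is 43.5 mm above the bench.
- tube_yellow_center (a point): Centre (half-way up and along) of the loose white tube with yellow cap and a thin yellow ring near its other end. A plain cylinder, 28 mm in diameter, 114 mm long, about 60 g, lying down; its y axis runs along it towards the cap (the last 22 mm); x and z turn as it rolls. At the start its centre is 43.5 mm above the bench.
- tube_green_center (a point): Centre (half-way up and along) of the loose white tube with green cap and a thin green ring near its other end. A plain cylinder, 28 mm in diameter, 114 mm long, about 60 g, lying down; its y axis runs along it towards the cap (the last 22 mm); x and z turn as it rolls. At the start its centre is 43.5 mm above the bench.
- tube_blue_center (a point): Centre (half-way up and along) of the loose white tube with blue cap and a thin blue ring near its other end. A plain cylinder, 28 mm in diameter, 114 mm long, about 60 g, lying down; its y axis runs along it towards the cap (the last 22 mm); x and z turn as it rolls. At the start its centre is 43.5 mm above the bench.
- tag_red: Fixed red tag on the black cradle (32 x 10 x 18 mm), origin under its centre; marks the start place of the red-capped tube, whose centre lies 75 (+-5) mm from it along its -y. Places are 72 mm apart along its x axis, which points away from the robot within 0.25 rad; tubes lie along y. Cradle ribs stand 31 to 45 mm either side of a tube's middle, 33 mm high; between them only a 12 mm tray.
- tag_yellow: Fixed yellow tag on the black cradle (32 x 10 x 18 mm), origin under its centre; marks the start place of the yellow-capped tube, whose centre lies 75 (+-5) mm from it along its -y. Places are 72 mm apart along its x axis, which points away from the robot within 0.25 rad; tubes lie along y.
- tag_green: Fixed green tag on the black cradle (32 x 10 x 18 mm), origin under its centre; marks the start place of the green-capped tube, whose centre lies 75 (+-5) mm from it along its -y. Places are 72 mm apart along its x axis, which points away from the robot within 0.25 rad; tubes lie along y.
- tag_blue: Fixed blue tag on the black cradle (32 x 10 x 18 mm), origin under its centre; marks the start place of the blue-capped tube, whose centre lies 75 (+-5) mm from it along its -y. Places are 72 mm apart along its x axis, which points away from the robot within 0.25 rad; tubes lie along y.
- mixer: White tube roller, 330 x 150 mm, fixed; origin at its foot's centre on the bench, x along the row of lanes (away from the robot within 0.25 rad), y along the lanes. Four lanes at x = -108, -36, 36, 108 mm, middle at y = 0. A tube rests between a lane's two rows of rubber wheels, its centre 67 mm up. Wheels (57 mm high) and grey lane separators (60 mm) stand 27 to 49 mm from y = 0.
- start_mark: Violet disc, 26 mm wide, 10 mm thick, on the roller's deck at its near or far end (x = -146 or 146 mm, y = 0; a grey disc is at the other end); origin at its underside, 34 mm up. Lane centres follow 38, 110, 182, 254 mm from it. Within 27 mm of a lane's middle nothing is higher than its two shafts (48 mm up, 14 mm either side, turning freely), so fingers fit there.
Not all that is in view belongs to the job. Leave any brown look-alike of the part that bears tube_red_center alone.

How it is judged (in metres and radians):
At the end, for the whole second after the job is handed in: Each tube rests in the groove of its own lane (centre 62-72 mm above the roller's foot, within 15 mm of the lane's middle along it, parallel to it within 0.12 rad), at rest, and the order of tubes from the violet disc equals the order of their tags counted from the robot (z of tube_red_center in the frame of mixer between 0.062 and 0.072 m and y of tube_red_center in the frame of mixer between -0.015 and 0.015 m and angle between the y axis of each of tube_red_center, tube_yellow_center, tube_green_center, tube_blue_center and the y axis of mixer, either way round below 0.12 rad and linear speed of each of tube_red, tube_yellow, tube_green, tube_blue below 0.02 m/s and angular speed of each of tube_red, tube_yellow, tube_green, tube_blue below 0.3 rad/s and z of tube_yellow_center in the frame of mixer between 0.062 and 0.072 m and y of tube_yellow_center in the frame of mixer between -0.015 and 0.015 m and z of tube_green_center in the frame of mixer between 0.062 and 0.072 m and y of tube_green_center in the frame of mixer between -0.015 and 0.015 m and z of tube_blue_center in the frame of mixer between 0.062 and 0.072 m and y of tube_blue_center in the frame of mixer between -0.015 and 0.015 m and ((x of tag_yellow in the frame of tag_red above 0.03 m and x of tag_green in the frame of tag_yellow above 0.03 m and x of tag_blue in the frame of tag_green above 0.03 m and horizontal distance between tube_red_center and start_mark below 0.074 m and horizontal distance between tube_yellow_center and start_mark below 0.146 m and horizontal distance between tube_green_center and start_mark below 0.218 m) or (x of tag_yellow in the frame of tag_red above 0.03 m and x of tag_blue in the frame of tag_yellow above 0.03 m and x of tag_green in the frame of tag_blue above 0.03 m and horizontal distance between tube_red_center and start_mark below 0.074 m and horizontal distance between tube_yellow_center and start_mark below 0.146 m and horizontal distance between tube_blue_center and start_mark below 0.218 m) or (x of tag_green in the frame of tag_red above 0.03 m and x of tag_yellow in the frame of tag_green above 0.03 m and x of tag_blue in the frame of tag_yellow above 0.03 m and horizontal distance between tube_red_center and start_mark below 0.074 m and horizontal distance between tube_green_center and start_mark below 0.146 m and horizontal distance between tube_yellow_center and start_mark below 0.218 m) or (x of tag_green in the frame of tag_red above 0.03 m and x of tag_blue in the frame of tag_green above 0.03 m and x of tag_yellow in the frame of tag_blue above 0.03 m and horizontal distance between tube_red_center and start_mark below 0.074 m and horizontal distance between tube_green_center and start_mark below 0.146 m and horizontal distance between tube_blue_center and start_mark below 0.218 m) or (x of tag_blue in the frame of tag_red above 0.03 m and x of tag_yellow in the frame of tag_blue above 0.03 m and x of tag_green in the frame of tag_yellow above 0.03 m and horizontal distance between tube_red_center and start_mark below 0.074 m and horizontal distance between tube_blue_center and start_mark below 0.146 m and horizontal distance between tube_yellow_center and start_mark below 0.218 m) or (x of tag_blue in the frame of tag_red above 0.03 m and x of tag_green in the frame of tag_blue above 0.03 m and x of tag_yellow in the frame of tag_green above 0.03 m and horizontal distance between tube_red_center and start_mark below 0.074 m and horizontal distance between tube_blue_center and start_mark below 0.146 m and horizontal distance between tube_green_center and start_mark below 0.218 m) or (x of tag_red in the frame of tag_yellow above 0.03 m and x of tag_green in the frame of tag_red above 0.03 m and x of tag_blue in the frame of tag_green above 0.03 m and horizontal distance between tube_yellow_center and start_mark below 0.074 m and horizontal distance between tube_red_center and start_mark below 0.146 m and horizontal distance between tube_green_center and start_mark below 0.218 m) or (x of tag_red in the frame of tag_yellow above 0.03 m and x of tag_blue in the frame of tag_red above 0.03 m and x of tag_green in the frame of tag_blue above 0.03 m and horizontal distance between tube_yellow_center and start_mark below 0.074 m and horizontal distance between tube_red_center and start_mark below 0.146 m and horizontal distance between tube_blue_center and start_mark below 0.218 m) or (x of tag_green in the frame of tag_yellow above 0.03 m and x of tag_red in the frame of tag_green above 0.03 m and x of tag_blue in the frame of tag_red above 0.03 m and horizontal distance between tube_yellow_center and start_mark below 0.074 m and horizontal distance between tube_green_center and start_mark below 0.146 m and horizontal distance between tube_red_center and start_mark below 0.218 m) or (x of tag_green in the frame of tag_yellow above 0.03 m and x of tag_blue in the frame of tag_green above 0.03 m and x of tag_red in the frame of tag_blue above 0.03 m and horizontal distance between tube_yellow_center and start_mark below 0.074 m and horizontal distance between tube_green_center and start_mark below 0.146 m and horizontal distance between tube_blue_center and start_mark below 0.218 m) or (x of tag_blue in the frame of tag_yellow above 0.03 m and x of tag_red in the frame of tag_blue above 0.03 m and x of tag_green in the frame of tag_red above 0.03 m and horizontal distance between tube_yellow_center and start_mark below 0.074 m and horizontal distance between tube_blue_center and start_mark below 0.146 m and horizontal distance between tube_red_center and start_mark below 0.218 m) or (x of tag_blue in the frame of tag_yellow above 0.03 m and x of tag_green in the frame of tag_blue above 0.03 m and x of tag_red in the frame of tag_green above 0.03 m and horizontal distance between tube_yellow_center and start_mark below 0.074 m and horizontal distance between tube_blue_center and start_mark below 0.146 m and horizontal distance between tube_green_center and start_mark below 0.218 m) or (x of tag_red in the frame of tag_green above 0.03 m and x of tag_yellow in the frame of tag_red above 0.03 m and x of tag_blue in the frame of tag_yellow above 0.03 m and horizontal distance between tube_green_center and start_mark below 0.074 m and horizontal distance between tube_red_center and start_mark below 0.146 m and horizontal distance between tube_yellow_center and start_mark below 0.218 m) or (x of tag_red in the frame of tag_green above 0.03 m and x of tag_blue in the frame of tag_red above 0.03 m and x of tag_yellow in the frame of tag_blue above 0.03 m and horizontal distance between tube_green_center and start_mark below 0.074 m and horizontal distance between tube_red_center and start_mark below 0.146 m and horizontal distance between tube_blue_center and start_mark below 0.218 m) or (x of tag_yellow in the frame of tag_green above 0.03 m and x of tag_red in the frame of tag_yellow above 0.03 m and x of tag_blue in the frame of tag_red above 0.03 m and horizontal distance between tube_green_center and start_mark below 0.074 m and horizontal distance between tube_yellow_center and start_mark below 0.146 m and horizontal distance between tube_red_center and start_mark below 0.218 m) or (x of tag_yellow in the frame of tag_green above 0.03 m and x of tag_blue in the frame of tag_yellow above 0.03 m and x of tag_red in the frame of tag_blue above 0.03 m and horizontal distance between tube_green_center and start_mark below 0.074 m and horizontal distance between tube_yellow_center and start_mark below 0.146 m and horizontal distance between tube_blue_center and start_mark below 0.218 m) or (x of tag_blue in the frame of tag_green above 0.03 m and x of tag_red in the frame of tag_blue above 0.03 m and x of tag_yellow in the frame of tag_red above 0.03 m and horizontal distance between tube_green_center and start_mark below 0.074 m and horizontal distance between tube_blue_center and start_mark below 0.146 m and horizontal distance between tube_red_center and start_mark below 0.218 m) or (x of tag_blue in the frame of tag_green above 0.03 m and x of tag_yellow in the frame of tag_blue above 0.03 m and x of tag_red in the frame of tag_yellow above 0.03 m and horizontal distance between tube_green_center and start_mark below 0.074 m and horizontal distance between tube_blue_center and start_mark below 0.146 m and horizontal distance between tube_yellow_center and start_mark below 0.218 m) or (x of tag_red in the frame of tag_blue above 0.03 m and x of tag_yellow in the frame of tag_red above 0.03 m and x of tag_green in the frame of tag_yellow above 0.03 m and horizontal distance between tube_blue_center and start_mark below 0.074 m and horizontal distance between tube_red_center and start_mark below 0.146 m and horizontal distance between tube_yellow_center and start_mark below 0.218 m) or (x of tag_red in the frame of tag_blue above 0.03 m and x of tag_green in the frame of tag_red above 0.03 m and x of tag_yellow in the frame of tag_green above 0.03 m and horizontal distance between tube_blue_center and start_mark below 0.074 m and horizontal distance between tube_red_center and start_mark below 0.146 m and horizontal distance between tube_green_center and start_mark below 0.218 m) or (x of tag_yellow in the frame of tag_blue above 0.03 m and x of tag_red in the frame of tag_yellow above 0.03 m and x of tag_green in the frame of tag_red above 0.03 m and horizontal distance between tube_blue_center and start_mark below 0.074 m and horizontal distance between tube_yellow_center and start_mark below 0.146 m and horizontal distance between tube_red_center and start_mark below 0.218 m) or (x of tag_yellow in the frame of tag_blue above 0.03 m and x of tag_green in the frame of tag_yellow above 0.03 m and x of tag_red in the frame of tag_green above 0.03 m and horizontal distance between tube_blue_center and start_mark below 0.074 m and horizontal distance between tube_yellow_center and start_mark below 0.146 m and horizontal distance between tube_green_center and start_mark below 0.218 m) or (x of tag_green in the frame of tag_blue above 0.03 m and x of tag_red in the frame of tag_green above 0.03 m and x of tag_yellow in the frame of tag_red above 0.03 m and horizontal distance between tube_blue_center and start_mark below 0.074 m and horizontal distance between tube_green_center and start_mark below 0.146 m and horizontal distance between tube_red_center and start_mark below 0.218 m) or (x of tag_green in the frame of tag_blue above 0.03 m and x of tag_yellow in the frame of tag_green above 0.03 m and x of tag_red in the frame of tag_yellow above 0.03 m and horizontal distance between tube_blue_center and start_mark below 0.074 m and horizontal distance between tube_green_center and start_mark below 0.146 m and horizontal distance between tube_yellow_center and start_mark below 0.218 m))); the robot touches nothing.
It fails at once if the red tube is dropped or flung (faster than 0.75 m/s with no finger touching it) (contact force between the fingers and tube_red below 0.05 N and linear speed of tube_red above 0.75 m/s).
It fails at once if the yellow tube is dropped or flung (faster than 0.75 m/s with no finger touching it) (contact force between the fingers and tube_yellow below 0.05 N and linear speed of tube_yellow above 0.75 m/s).
It fails at once if the green tube is dropped or flung (faster than 0.75 m/s with no finger touching it) (contact force between the fingers and tube_green below 0.05 N and linear speed of tube_green above 0.75 m/s).
It fails at once if the blue tube is dropped or flung (faster than 0.75 m/s with no finger touching it) (contact force between the fingers and tube_blue below 0.05 N and linear speed of tube_blue above 0.75 m/s).
It also fails if it takes over 93 s, if anything falls off the work surface, if the arm or the gripper's body presses on something with over 40 N, if the wrist force passes 120 N, or if a joint passes its speed limit or range.

## Working session

There is one attempt and no reset: what is moved stays moved. The work goes in short steps, Python scripts to look and compute and a shell command to move; the robot and the scene stay as the last step left them, time stands still between calls to the robot, and variables do not carry over. Pictures are saved under pics/ and viewed, about 12 in all and at most 16, crops included, and the job is handed in when it is done.

```bash
mkdir -p pics; ls
python3 - <<'E'
from bench import bot, optics
import cv2
for n in("top","side"):
    f=optics.grab_frame(n); cv2.imwrite(f"pics/{n}0.png",f["image"][:,:,::-1])
    print(n,{k:v for k,v in f.items() if k!="image"})
print(bot.get_state())
E
```

```text
pics
top {'vertical_fov': 50.085596080914904, 'cx': 318.17434621996495, 'cy': 239.88485753661968, 'xyz': array([ 324.02090802,  -25.07347289, 1204.60903366]), 'orientation': array([ 0.0600988 , -0.09449432, -1.57930441])}
side {'vertical_fov': 57.54892284877536, 'cx': 326.0123481590686, 'cy': 238.45860753400413, 'xyz': array([336.86402668, 642.77210858, 535.29669953]), 'orientation': array([ 0.07967716, -1.37880322, -2.65257889])}
{'time_s': 0.1, 'qpos': array([ 1.25901018e+00,  2.60585926e-01, -1.39274141e-01,  1.17267504e+00,
        9.55555649e-06,  1.57079937e+00]), 'dq': array([-0.00016482, -0.00159289,  0.00366278,  0.0008393 , -0.00143596,
       -0.00012784]), 'joint_torque': array([ 5.57494677e-04, -4.06508875e+01,  2.54527241e+01,  1.00687271e-02,
        3.46091463e-05, -1.10065454e-05]), 'tcp_pos': array([160.85556935, 499.09945971, 230.55221829]), 'eef_rot': array([-0.97756446,  1.34216791,  0.97587896]), 'contact_force': array([ 0.10161768, -0.08150224,  0.81552475]), 'wrist_torque': array([ 0.00605991, -0.03349134, -0.01011039]), 'width': 85.10786248637855}
```

View pics/top0.png

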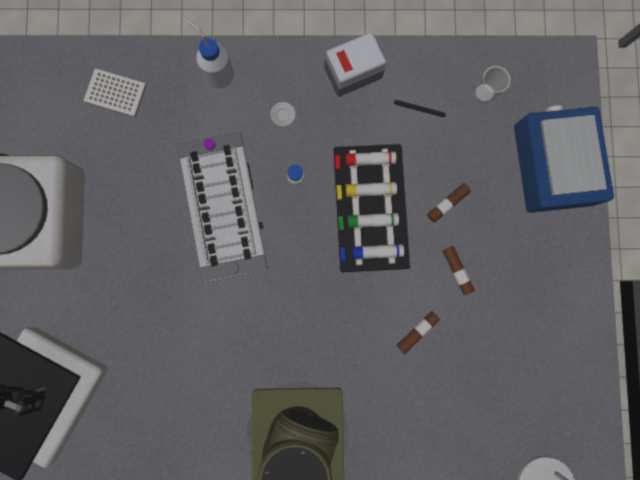

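View pics/side0.png

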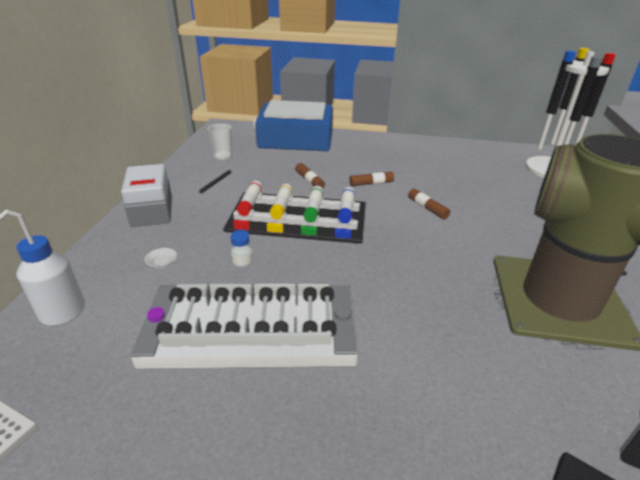

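The top view has image-up = +x and image-left = +y.

- **Cradle:** around (370,208), with the tubes red (370,158), yellow (370,189), green (370,220) and blue (378,252). Blue is nearest the robot.
- **Roller:** around (222,205), with the violet disc at its far end at (209,144). From far to near, the lanes are blue, green, yellow, red.
- **Things that could be mistaken:** brown tubes at (449,202), (458,270) and (418,332), a blue-capped vial at (295,173), and a blue-capped bottle at (209,47). None of these is in the cradle.

Next I'll measure positions.

```bash
cat > h.py <<'E'
import numpy as np, cv2
from scipy.spatial.transform import Rotation as R
from bench import bot, optics
def cam(n):
    f=optics.grab_frame(n); f["f"]=240/np.tan(np.radians(f["vertical_fov"]/2)); f["R"]=R.from_rotvec(f["orientation"]).as_matrix(); return f
def ray(f,uv,z):
    d=f["R"]@np.array([(uv[0]-f["cx"])/f["f"],-(uv[1]-f["cy"])/f["f"],-1]); t=(z-f["xyz"][2])/d[2]; return f["xyz"]+t*d
def proj(f,p):
    c=f["R"].T@(np.array(p,float)-f["xyz"]); return f["cx"]-f["f"]*c[0]/c[2], f["cy"]+f["f"]*c[1]/c[2]
HUE={"red":(174,6),"yellow":(20,33),"green":(45,80),"blue":(110,128),"violet":(135,160)}
def blobs(f,c,box,amin=8):
    x0,y0,x1,y1=box; im=f["image"][y0:y1,x0:x1]; hsv=cv2.cvtColor(im,cv2.COLOR_RGB2HSV).astype(int); h=hsv[...,0]; a,b=HUE[c]
    m=((h>=a)|(h<=b)) if a>b else ((h>=a)&(h<=b)); m=(m&(hsv[...,1]>110)&(hsv[...,2]>50)).astype(np.uint8)
    n,_,s,ce=cv2.connectedComponentsWithStats(m)
    return [(ce[i]+[x0,y0],s[i]) for i in range(1,n) if s[i,4]>=amin]
E
python3 - <<'E'
from h import *
t,s=cam("top"),cam("side")
print("base",proj(t,[0,0,0]),proj(s,[0,0,0]),"tcp",proj(t,[161,500,230]),proj(s,[161,500,230]))
for f,n,box,vb in((t,"top",(325,140,415,275),(195,130,225,155)),(s,"side",(225,170,370,245),(140,300,175,330))):
    for c in("red","yellow","green","blue"):
        for ce,st in blobs(f,c,box): print(n,c,ce.round(1),st,ray(f,ce,18).round(0)[:2],ray(f,ce,43.5).round(0)[:2])
    for ce,st in blobs(f,"violet",vb): print(n,"violet",ce.round(1),st,ray(f,ce,44).round(1))
a=cv2.resize(t["image"][120:290,170:420,::-1],None,fx=3,fy=3,interpolation=cv2.INTER_CUBIC); cv2.imwrite("pics/crop1.png",a)
E
```

```text
base (np.float64(297.3808658604845), np.float64(434.13272792983093)) (np.float64(559.7191845162396), np.float64(299.6071029616926)) tcp (np.float64(21.55877075636181), np.float64(383.0970491586596)) (np.float64(631.4507289733457), np.float64(541.5509993943077))
top red [389.5 157. ] [64 11  2 13 24] [ 637. -223.] [ 630. -218.]
top red [349.7 159.1] [ 20  13  11  13 122] [ 632. -128.] [ 625. -126.]
top red [337.2 162.2] [10 15  6 15 80] [625. -99.] [618. -97.]
top yellow [390.3 187.6] [64 42  3 12 24] [ 563. -223.] [ 558. -219.]
top yellow [338.7 191.7] [11 45  6 15 83] [ 554. -101.] [549. -99.]
top yellow [350.  189.9] [ 20  44  11  13 130] [ 558. -128.] [ 553. -125.]
top green [351.8 220.8] [ 23  75   9  13 103] [ 485. -131.] [ 482. -129.]
top green [392. 219.] [67 75  1  9  9] [ 488. -225.] [ 485. -221.]
top green [340.6 222.5] [13 76  6 14 70] [ 481. -104.] [ 478. -103.]
top blue [397.4 250.7] [ 72 104   2  13  23] [ 414. -236.] [ 412. -231.]
top blue [342.3 253.9] [ 15 107   6  15  78] [ 408. -107.] [ 406. -105.]
top blue [356.8 252.2] [ 27 106  11  13 122] [ 411. -141.] [ 409. -139.]
top violet [208.9 143.4] [ 9  8 11 11 96] [663.9 198.1  44. ]
side red [243.7 207.7] [ 11  31  17  15 177] [ 644. -168.] [ 629. -128.]
side red [241.  224.3] [  7  50  18  10 150] [ 628. -101.] [614. -65.]
side yellow [276.6 211.1] [ 44  34  17  16 186] [ 567. -168.] [ 556. -128.]
side yellow [274.6 227.5] [ 41  53  18  10 169] [ 555. -103.] [544. -67.]
side green [310.1 214.1] [ 79  38  14  14 149] [ 491. -170.] [ 483. -130.]
side green [308.4 230.1] [ 75  56  18  10 139] [ 483. -107.] [475. -70.]
side blue [344.5 215.1] [112  38  16  15 173] [ 415. -181.] [ 411. -140.]
side blue [342.7 233.3] [109  59  18  10 161] [ 410. -109.] [406. -72.]
side blue [240.2 238. ] [ 6 60 18 15 91] [614. -52.] [600. -18.]
side violet [155.5 314.1] [  7   7  17  15 201] [663.4 203.2  44. ]
```

View pics/crop1.png

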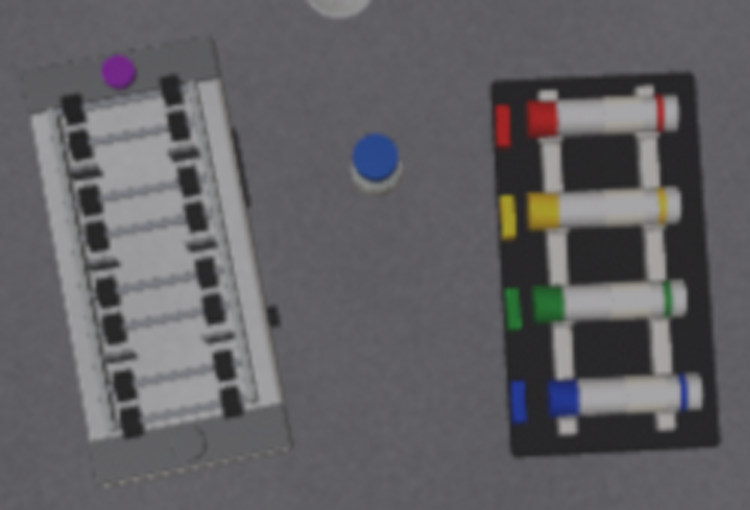

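The side and top views agree: the tag pitch is 217 mm against an expected 216, and tube-to-tag distances are 70–78 mm. The crop confirms the order, with blue nearest the robot and the violet disc at the far end. Next are the roller pose and the required turns.

```bash
cat > m.py <<'E'
from h import *
f=cam("top"); x0,y0,x1,y1=180,140,255,272
g=cv2.resize(f["image"][y0:y1,x0:x1].max(axis=2),None,fx=4,fy=4,interpolation=cv2.INTER_CUBIC)
n,_,st,ce=cv2.connectedComponentsWithStats((g<48).astype(np.uint8))
W=[]
for i in range(1,n):
    if 300<st[i,4]<2500:
        uv=(ce[i]+.5)/4-.5+[x0,y0]; p=ray(f,uv,52); W.append(p); print(uv.round(1),st[i,4],p.round(0))
W=np.array(W); print(len(W),W.mean(0).round(1))
st=bot.get_state(); M=R.from_rotvec(st["eef_rot"]).as_matrix(); print("tool x",M[:,0].round(3),"z",M[:,2].round(3),"ang z",np.arctan2(M[1,2],M[0,2]))
for c,b in dict(red=(364,145,400,170),yellow=(364,176,400,202),green=(366,207,402,232),blue=(368,240,406,264)).items():
    x0,y0,x1,y1=b; im=f["image"][y0:y1,x0:x1].max(axis=2)
    ys,xs=np.nonzero(im>140); print(c,"free end u",xs.max()+x0,ray(f,(xs.max()+x0+.5,(y0+y1)/2),43.5).round(0))
E
python3 m.py
```

```text
[226.6 149.5] 617 [647. 156.  52.]
[193.9 155.8] 689 [633. 230.  52.]
[228.9 161.6] 546 [619. 151.  52.]
[196.1 168. ] 620 [604. 225.  52.]
[232.5 180.1] 523 [576. 142.  52.]
[199.5 186.6] 582 [561. 217.  52.]
[234.7 192. ] 523 [548. 137.  52.]
[201.8 198.5] 616 [534. 211.  52.]
[238.3 210.7] 521 [505. 129.  52.]
[205.2 217.2] 616 [491. 203.  52.]
[240.6 222.7] 532 [478. 124.  52.]
[207.5 229.2] 609 [464. 198.  52.]
[244.3 241.6] 541 [435. 115.  52.]
[210.9 248.2] 631 [421. 190.  52.]
[246.6 253.9] 591 [407. 110.  52.]
[213.2 260.6] 677 [393. 184.  52.]
16 [519.9 170.2  52. ]
tool x [-0.    -0.001 -1.   ] z [ 0.307  0.952 -0.001] ang z 1.259086245746953
red free end u 395 [ 629. -232.   44.]
yellow free end u 395 [ 555. -230.   44.]
green free end u 397 [ 484. -233.   44.]
blue free end u 403 [ 409. -245.   44.]
```

Roller origin is (520,170), yaw 0.19; the violet disc comes out 146.7 mm from it, where 146 is expected. Lane centres from the disc are (626,191), (555,177), (485,163) and (414,150).

Tube centres are blue (410,-187), green (483,-175.5), yellow (555,-172.5) and red (626.5,-173.5), with cradle yaw about 0.04. I'll turn the tool and travel to above blue.

```bash
python3 -m crank '[0.12,-0.3,-0.1,0,0,-0.04,105, 0.24,-0.6,-0.2,0,0,-0.08,105, 0.345,-0.955,-0.3,0,0,-0.12,105, 0.345,-0.955,-0.3,0,0,-0.16,105, 0.345,-0.955,-0.3,0,0,-0.2,105, 0.345,-0.955,-0.3,0,0,-0.24,105, 0.345,-0.955,-0.3,0,0,-0.28,105, 0.345,-0.955,-0.3,0,0,-0.32,105, 0.345,-0.955,-0.3,0,0,-0.36,105, 0.345,-0.955,-0.3,0,0,-0.388,105, 0.345,-0.955,-0.3,0,0,-0.388,105]'
python3 -m crank '[0.115,-0.32,-0.1,0,0,0,105, 0.23,-0.64,-0.2,0,0,0,105, 0.345,-0.955,-0.3,0,0,0,105, 0.345,-0.955,-0.3,0,0,0,105]'
python3 -c "
from h import *
s=bot.get_state();M=R.from_rotvec(s['eef_rot']).as_matrix();print(np.arctan2(M[1,2],M[0,2]),s['qpos'].round(2))"
```

```text
time_s: 1.35
tcp_pos: [188.6, 423.2, 207.3]
eef_rot: [-0.032, 1.571, 0.032]
contact_force: [-0.3, 0.3, -0.7]
width: 50.1
time_s: 1.75
tcp_pos: [215.7, 343.1, 182.1]
eef_rot: [-0.034, 1.572, 0.028]
contact_force: [-0.1, -0.4, -0.2]
width: 50.2
0.039461068596125394 [ 1.01  0.09 -0.49  1.   -0.    2.54]
```

```bash
(python3 -m crank '[0.17,-0.48,-0.1,0,0,0,105, 0.345,-0.955,-0.2,0,0,0,105]'
python3 -m crank '[0.17,-0.48,-0.1,0,0,0,105, 0.345,-0.955,-0.2,0,0,0,105]'
python3 -m crank '[0.17,-0.48,-0.1,0,0,0,105, 0.345,-0.955,-0.14,0,0,0,105]'
python3 -m crank '[0.17,-0.48,0,0,0,0,105, 0.345,-0.955,0,0,0,0,105]'
python3 -m crank '[0.17,-0.48,0,0,0,0,105, 0.345,-0.955,0,0,0,0,105]'
python3 -m crank '[0.17,-0.48,0,0,0,0,105, 0.345,-0.955,0,0,0,0,105]'
python3 -m crank '[0.17,-0.48,0,0,0,0,105, 0.345,-0.955,0,0,0,0,105, 0.345,-0.955,0,0,0,0,105, 0.345,-0.955,0,0,0,0,105, 0.345,-0.955,0,0,0,0,105]') | tail -5
python3 - <<'E'
from h import *
t=cam("top"); cv2.imwrite("pics/t1.png",cv2.resize(t["image"][120:320,280:520,::-1],None,fx=3,fy=3))
s=bot.get_state(); print(s["tcp_pos"],s["qpos"].round(2))
E
```

```text
time_s: 3.45
tcp_pos: [409.0, -186.9, 139.9]
eef_rot: [-0.032, 1.572, 0.033]
contact_force: [-0.1, -0.2, 0.4]
width: 50.3
[ 408.94073017 -186.70345891  139.97521812] [-0.43  0.2  -0.48  0.9   0.    1.1 ]
```

View pics/t1.png

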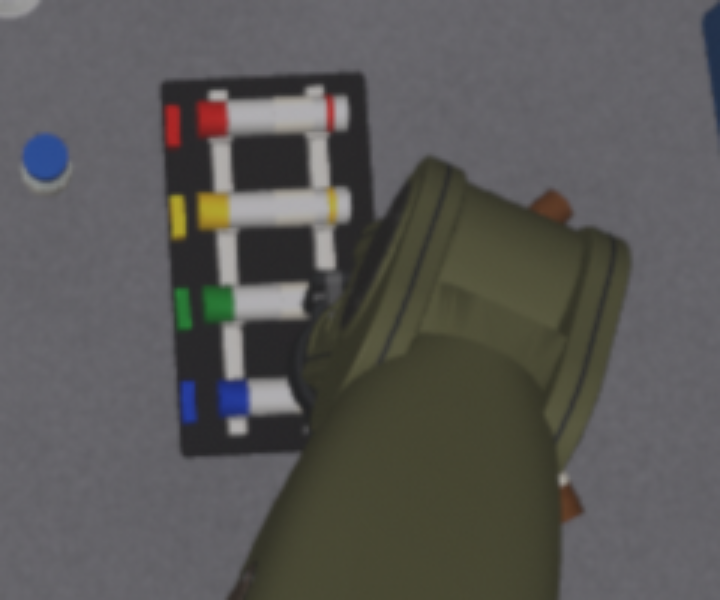

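The picture shows the arm above the blue place, with the order unchanged. I'll descend and grip.

```bash
(python3 -m crank '[0,0,-0.35,0,0,0,105, 0,0,-0.7,0,0,0,105, 0,0,-0.7,0,0,0,105]'
python3 -m crank '[0,0,-0.2,0,0,0,105, 0,0,-0.4,0,0,0,105, 0,0,-0.55,0,0,0,105, 0,0,-0.67,0,0,0,105, 0,0,-0.67,0,0,0,105]'
python3 -m crank '[0,0,0,0,0,0,255, 0,0,0,0,0,0,255, 0,0,0,0,0,0,255, 0,0,0,0,0,0,255, 0,0,0,0,0,0,255, 0,0,0,0,0,0,255]')
python3 - <<'E'
from h import *
t=cam("side"); cv2.imwrite("pics/s1.png",cv2.resize(t["image"][100:260,210:450,::-1],None,fx=3,fy=3))
E
```

```text
time_s: 3.8
tcp_pos: [406.3, -185.3, 81.6]
eef_rot: [-0.031, 1.577, 0.036]
contact_force: [-1.2, 0.2, -0.5]
width: 50.3
time_s: 4.3
tcp_pos: [409.0, -187.2, 30.4]
eef_rot: [-0.032, 1.572, 0.033]
contact_force: [0.4, -0.2, 0.5]
width: 49.7
time_s: 4.9
tcp_pos: [411.6, -188.3, 31.7]
eef_rot: [-0.032, 1.566, 0.031]
contact_force: [2.9, 1.2, 7.1]
width: 26.2
```

View pics/s1.png

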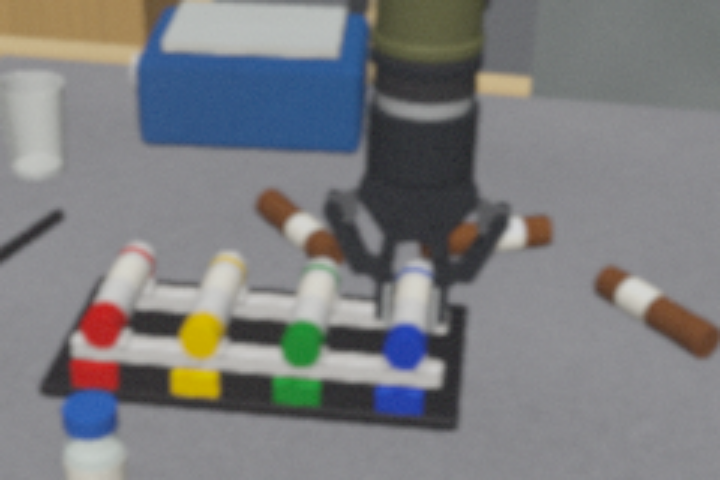

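The grip shows 26 mm and a +7 N lift, with the tool pulled 2.6 mm in +x. The pads are holding above the tube's widest line and the tube sits slightly farther out in x, so I'll open, correct and regrip lower.

```bash
python3 -m crank '[0,0,0,0,0,0,105, 0,0,0,0,0,0,105, 0,0,0,0,0,0,105, 0.03,0,-0.03,0,0,0,105, 0.03,0,-0.055,0,0,0,105, 0.03,0,-0.055,0,0,0,105]'
python3 -m crank '[0,0,0,0,0,0,255, 0,0,0,0,0,0,255, 0,0,0,0,0,0,255, 0,0,0,0,0,0,255, 0,0,0,0,0,0,255, 0,0,0,0,0,0,255]'
```

```text
time_s: 5.55
tcp_pos: [411.5, -187.8, 25.6]
eef_rot: [-0.031, 1.572, 0.032]
contact_force: [-0.5, 0.7, 0.5]
width: 49.8
time_s: 6.15
tcp_pos: [411.7, -187.9, 26.2]
eef_rot: [-0.031, 1.571, 0.031]
contact_force: [-0.9, 0.8, 2.9]
width: 26.0
```

The lateral force is near zero now, so the grip is centred. Lifting and carrying to above lane 1.

```bash
(python3 -m crank '[0,0,0.1,0,0,0,255, 0,0,0.25,0,0,0,255, 0,0,0.5,0,0,0,255, 0,0,0.77,0,0,0,255]'
python3 -m crank '[0,0,0.3,0,0,0,255, 0,0,0.55,0,0,0,255, 0,0,0.78,0,0,0,255, 0,0,0.78,0,0,0,255]'
python3 -m crank '[0.1,0.2,0,0,0,0.01,255, 0.25,0.45,0,0,0,0.02,255, 0.4,0.7,0,0,0,0.03,255, 0.5365,0.943,0,0,0,0.048,255]'
python3 -m crank '[0.18,0.31,0,0,0,0,255, 0.36,0.63,0,0,0,0,255, 0.5365,0.943,0,0,0,0,255]'
python3 -m crank '[0.18,0.31,0,0,0,0,255, 0.36,0.63,0,0,0,0,255, 0.5365,0.943,0,0,0,0,255]'
python3 -m crank '[0.18,0.31,0,0,0,0,255, 0.36,0.63,0,0,0,0,255, 0.5365,0.943,0,0,0,0,255]'
python3 -m crank '[0.18,0.31,0,0,0,0,255, 0.36,0.6,0,0,0,0,255, 0.45,0.8,0,0,0,0,255, 0.5365,0.943,0,0,0,0,255, 0.5365,0.943,0,0,0,0,255, 0.5365,0.943,0,0,0,0,255]'
python3 -m crank '[0,0,-0.25,0,0,0,255, 0,0,-0.5,0,0,0,255, 0,0,-0.65,0,0,0,255, 0,0,-0.8,0,0,0,255, 0,0,-0.8,0,0,0,255]')|tail -18
python3 - <<'E'
from h import *
t=cam("side"); cv2.imwrite("pics/s2.png",cv2.resize(t["image"][180:380,100:380,::-1],None,fx=2.8,fy=2.8))
s=bot.get_state();M=R.from_rotvec(s['eef_rot']).as_matrix();print(s["tcp_pos"],M[:,0],np.arctan2(M[1,2],M[0,2]))
E
```

```text
eef_rot: [-0.15, 1.567, 0.15]
contact_force: [-0.2, -1.1, -0.8]
width: 25.8
time_s: 8.25
tcp_pos: [583.5, 114.9, 148.7]
eef_rot: [-0.15, 1.567, 0.15]
contact_force: [0.1, -0.2, -1.2]
width: 26.1
time_s: 8.85
tcp_pos: [625.9, 188.7, 149.3]
eef_rot: [-0.15, 1.567, 0.149]
contact_force: [0.5, -0.2, -1.0]
width: 26.3
time_s: 9.35
tcp_pos: [625.0, 188.3, 84.4]
eef_rot: [-0.15, 1.569, 0.149]
contact_force: [0.4, 0.2, -0.7]
width: 26.2
[625.74290781 188.72367908  85.4887503 ] [-1.65256967e-03 -5.35895221e-04 -9.99998491e-01] 0.1904605836104265
```

View pics/s2.png

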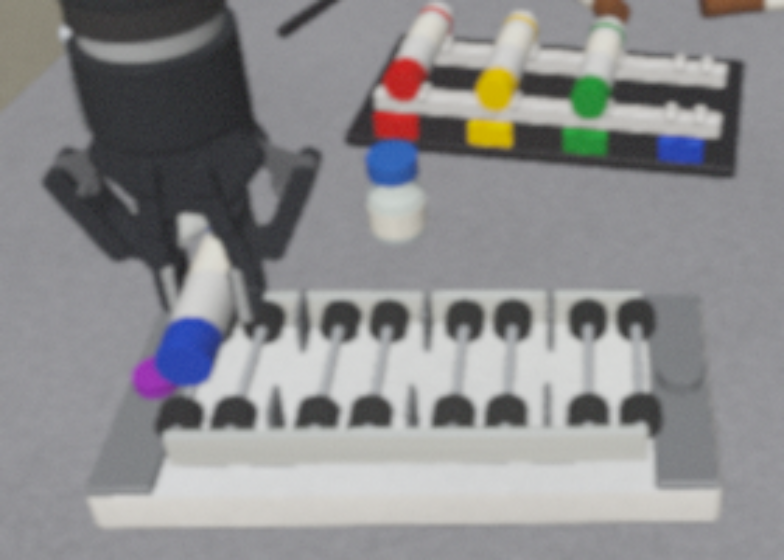

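Run:
```python
from h import *
s=cam("side"); c=np.array([625.7,190.1,103]); a=np.array([-.19,.982,0])
print("face",proj(s,c+57*a),"cap",proj(s,c+46*a),"other end",proj(s,c-57*a),"ring?",proj(s,c-46*a))
for ce,st in blobs(s,"blue",(130,240,210,330)): print(ce,st)
```

```text
face (np.float64(165.3008395199398), np.float64(309.9184207190635)) cap (np.float64(167.40682929964066), np.float64(304.3350861009245)) other end (np.float64(184.48626991955973), np.float64(259.05460421502187)) ring? (np.float64(182.86192018370406), np.float64(263.3610297255273))
[165.75934579 304.65186916] [ 24  53  25  25 428]
```

The cap position matches the prediction to about 2 px. Lowering gently.

```bash
python3 -m crank '[0,0,-0.12,0,0,0,255, 0,0,-0.22,0,0,0,255, 0,0,-0.3,0,0,0,255, 0,0,-0.36,0,0,0,255, 0,0,-0.4,0,0,0,255, 0,0,-0.42,0,0,0,255, 0,0,-0.42,0,0,0,255]'
python3 -m crank '[0,0,-0.01,0,0,0,255, 0,0,-0.02,0,0,0,255, 0,0,-0.02,0,0,0,255]'
```

```text
time_s: 10.15
tcp_pos: [626.4, 189.3, 52.3]
eef_rot: [-0.15, 1.566, 0.15]
contact_force: [-0.9, -0.2, -0.1]
width: 26.4
time_s: 10.45
tcp_pos: [626.5, 189.3, 51.0]
eef_rot: [-0.15, 1.565, 0.15]
contact_force: [0.5, -0.2, -0.1]
width: 26.4
```

```bash
python3 -m crank '[0,0,-0.01,0,0,0,255, 0,0,-0.02,0,0,0,255, 0,0,-0.02,0,0,0,255]'
python3 -m crank '[0,0,-0.01,0,0,0,255, 0,0,-0.01,0,0,0,255]'
```

```text
time_s: 10.75
tcp_pos: [627.3, 189.5, 49.8]
eef_rot: [-0.15, 1.564, 0.15]
contact_force: [1.6, -0.2, 1.8]
width: 26.2
time_s: 10.95
tcp_pos: [627.6, 189.5, 49.5]
eef_rot: [-0.149, 1.563, 0.15]
contact_force: [1.6, 0.0, 3.8]
width: 26.4
```

Contact was made with the force rising gently. Releasing and lifting.

```bash
(python3 -m crank '[0,0,0,0,0,0,160, 0,0,0,0,0,0,140, 0,0,0,0,0,0,120, 0,0,0,0,0,0,105, 0,0,0,0,0,0,105, 0,0,0,0,0,0,105]'
python3 -m crank '[0,0,0.1,0,0,0,105, 0,0,0.25,0,0,0,105, 0,0,0.45,0,0,0,105, 0,0,0.67,0,0,0,105]'
python3 -m crank '[0,0,0.3,0,0,0,105, 0,0,0.6,0,0,0,105, 0,0,0.6,0,0,0,105]')
python3 - <<'E'
from h import *
t=cam("side"); cv2.imwrite("pics/s3.png",cv2.resize(t["image"][180:380,100:380,::-1],None,fx=2.8,fy=2.8))
c=np.array([626.5,190.6,67]); a=np.array([-.19,.982,0]); print(proj(t,c+57*a),proj(t,c+46*a))
for ce,st in blobs(t,"blue",(130,240,210,370)): print(ce,st)
E
```

```text
time_s: 11.55
tcp_pos: [626.3, 189.2, 48.4]
eef_rot: [-0.15, 1.566, 0.15]
contact_force: [0.1, 0.7, -0.4]
width: 50.2
time_s: 11.95
tcp_pos: [626.6, 189.3, 103.6]
eef_rot: [-0.15, 1.565, 0.15]
contact_force: [-0.1, 0.3, -0.4]
width: 50.1
time_s: 12.25
tcp_pos: [629.4, 190.2, 155.5]
eef_rot: [-0.148, 1.557, 0.151]
contact_force: [-0.3, 0.5, 0.3]
width: 50.4
(np.float64(169.396183144795), np.float64(328.3591218775083)) (np.float64(171.37585267899033), np.float64(322.69400230942347))
[168.98090692 323.27207637] [ 27  72  24  23 419]
```

View pics/s3.png

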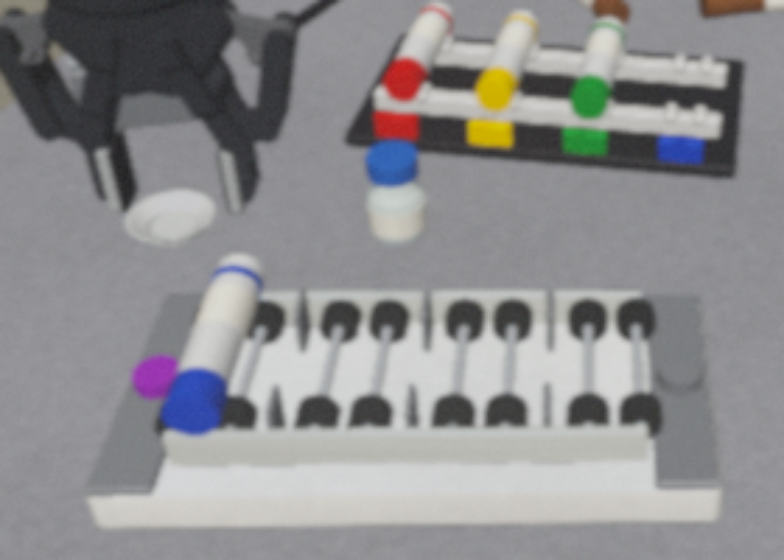

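The blue tube lies in lane 1, with the cap at pixel (169,323) against a prediction of about (170,325). Next is green.

```bash
(python3 -m crank '[-0.1,-0.25,0,0,0,-0.02,105, -0.2,-0.5,0,0,0,-0.04,105, -0.3525,-0.912,0,0,0,-0.048,105]'
python3 -m crank '[-0.17,-0.45,0,0,0,0,105, -0.3525,-0.912,0,0,0,0,105]'
python3 -m crank '[-0.17,-0.45,0,0,0,0,105, -0.3525,-0.912,0,0,0,0,105]'
python3 -m crank '[-0.17,-0.45,0,0,0,0,105, -0.3525,-0.912,0,0,0,0,105]'
python3 -m crank '[-0.17,-0.45,0,0,0,0,105, -0.28,-0.73,0,0,0,0,105, -0.3525,-0.912,0,0,0,0,105, -0.3525,-0.912,0,0,0,0,105, -0.3525,-0.912,0,0,0,0,105]'
python3 -m crank '[0,0,-0.25,0,0,0,105, 0,0,-0.5,0,0,0,105, 0,0,-0.8,0,0,0,105]'
python3 -m crank '[0,0,-0.25,0,0,0,105, 0,0,-0.5,0,0,0,105, 0,0,-0.65,0,0,0,105, 0,0,-0.75,0,0,0,105, 0,0,-0.75,0,0,0,105, 0,0,-0.75,0,0,0,105]'
python3 -m crank '[0,0,0,0,0,0,255, 0,0,0,0,0,0,255, 0,0,0,0,0,0,255, 0,0,0,0,0,0,255, 0,0,0,0,0,0,255, 0,0,0,0,0,0,255]') | tail -10
```

```text
time_s: 14.6
tcp_pos: [486.0, -175.4, 26.6]
eef_rot: [-0.032, 1.57, 0.032]
contact_force: [-0.1, -0.1, 0.2]
width: 50.1
time_s: 15.2
tcp_pos: [483.2, -175.8, 26.9]
eef_rot: [-0.032, 1.574, 0.03]
contact_force: [-5.7, -1.2, 6.7]
width: 26.0
```

The grip is good. It pulled the tool 2.3 mm in -x, so I'll relieve that and carry to lane 2.

```bash
(python3 -m crank '[-0.015,0,0,0,0,0,255, -0.03,0,0,0,0,0,255, -0.03,0,0.1,0,0,0,255, -0.03,0,0.25,0,0,0,255, -0.03,0,0.5,0,0,0,255, -0.03,0,0.77,0,0,0,255]'
python3 -m crank '[0,0,0.3,0,0,0,255, 0,0,0.55,0,0,0,255, 0,0,0.78,0,0,0,255, 0,0,0.78,0,0,0,255]'
python3 -m crank '[0.04,0.2,0,0,0,0.01,255, 0.08,0.45,0,0,0,0.02,255, 0.14,0.7,0,0,0,0.03,255, 0.184,0.881,0,0,0,0.048,255]'
python3 -m crank '[0.06,0.3,0,0,0,0,255, 0.12,0.6,0,0,0,0,255, 0.184,0.881,0,0,0,0,255]'
python3 -m crank '[0.06,0.3,0,0,0,0,255, 0.12,0.6,0,0,0,0,255, 0.184,0.881,0,0,0,0,255]'
python3 -m crank '[0.06,0.3,0,0,0,0,255, 0.12,0.6,0,0,0,0,255, 0.184,0.881,0,0,0,0,255]'
python3 -m crank '[0.06,0.3,0,0,0,0,255, 0.12,0.55,0,0,0,0,255, 0.16,0.75,0,0,0,0,255, 0.184,0.881,0,0,0,0,255, 0.184,0.881,0,0,0,0,255, 0.184,0.881,0,0,0,0,255]'
python3 -m crank '[0,0,-0.25,0,0,0,255, 0,0,-0.5,0,0,0,255, 0,0,-0.65,0,0,0,255, 0,0,-0.8,0,0,0,255, 0,0,-0.8,0,0,0,255]'
python3 -m crank '[0,0,-0.12,0,0,0,255, 0,0,-0.22,0,0,0,255, 0,0,-0.3,0,0,0,255, 0,0,-0.36,0,0,0,255, 0,0,-0.4,0,0,0,255, 0,0,-0.42,0,0,0,255, 0,0,-0.42,0,0,0,255]'
python3 -m crank '[0,0,-0.01,0,0,0,255, 0,0,-0.02,0,0,0,255, 0,0,-0.03,0,0,0,255, 0,0,-0.03,0,0,0,255]')|tail -15
```

```text
time_s: 18.6
tcp_pos: [555.4, 176.0, 84.5]
eef_rot: [-0.15, 1.569, 0.149]
contact_force: [0.0, -0.9, -0.5]
width: 26.0
time_s: 19.3
tcp_pos: [556.6, 176.9, 52.4]
eef_rot: [-0.15, 1.566, 0.15]
contact_force: [0.6, 0.5, -0.3]
width: 26.0
time_s: 19.7
tcp_pos: [556.8, 176.9, 50.4]
eef_rot: [-0.15, 1.565, 0.15]
contact_force: [0.4, -1.6, 1.1]
width: 26.4
```

```bash
(python3 -m crank '[0,0,-0.01,0,0,0,255, 0,0,-0.015,0,0,0,255, 0,0,-0.015,0,0,0,255]'
python3 -m crank '[0,0,0,0,0,0,160, 0,0,0,0,0,0,140, 0,0,0,0,0,0,120, 0,0,0,0,0,0,105, 0,0,0,0,0,0,105, 0,0,0,0,0,0,105]'
python3 -m crank '[0,0,0.1,0,0,0,105, 0,0,0.25,0,0,0,105, 0,0,0.45,0,0,0,105, 0,0,0.67,0,0,0,105]'
python3 -m crank '[0,0,0.3,0,0,0,105, 0,0,0.595,0,0,0,105, 0,0,0.595,0,0,0,105]')
python3 - <<'E'
from h import *
t=cam("side"); cv2.imwrite("pics/s4.png",cv2.resize(t["image"][180:380,100:380,::-1],None,fx=2.8,fy=2.8))
a=np.array([-.19,.982,0])
for c,n in(([626.5,190.6,67],"blue"),([556.6,177,67],"green")):
    print(proj(t,np.array(c)+57*a),proj(t,np.array(c)+46*a))
    for ce,st in blobs(t,n,(130,280,250,370)): print(n,ce,st)
E
```

```text
time_s: 20.0
tcp_pos: [556.9, 177.0, 50.2]
eef_rot: [-0.15, 1.564, 0.15]
contact_force: [-2.1, -1.1, 8.8]
width: 26.4
time_s: 20.6
tcp_pos: [556.6, 176.8, 48.7]
eef_rot: [-0.15, 1.566, 0.15]
contact_force: [-0.5, -0.7, -0.4]
width: 50.2
time_s: 21.0
tcp_pos: [556.7, 176.9, 104.0]
eef_rot: [-0.15, 1.565, 0.15]
contact_force: [-1.1, -0.3, -0.7]
width: 50.4
time_s: 21.3
tcp_pos: [559.5, 177.8, 154.9]
eef_rot: [-0.148, 1.557, 0.151]
contact_force: [0.0, -0.3, -0.1]
width: 50.4
(np.float64(169.396183144795), np.float64(328.3591218775083)) (np.float64(171.37585267899033), np.float64(322.69400230942347))
blue [168.92086331 323.23021583] [ 27  32  24  23 417]
(np.float64(219.81964109514576), np.float64(327.8924059869612)) (np.float64(221.07646811987854), np.float64(322.259537479169))
green [219.6802168  322.72899729] [ 79  32  21  22 369]
```

View pics/s4.png

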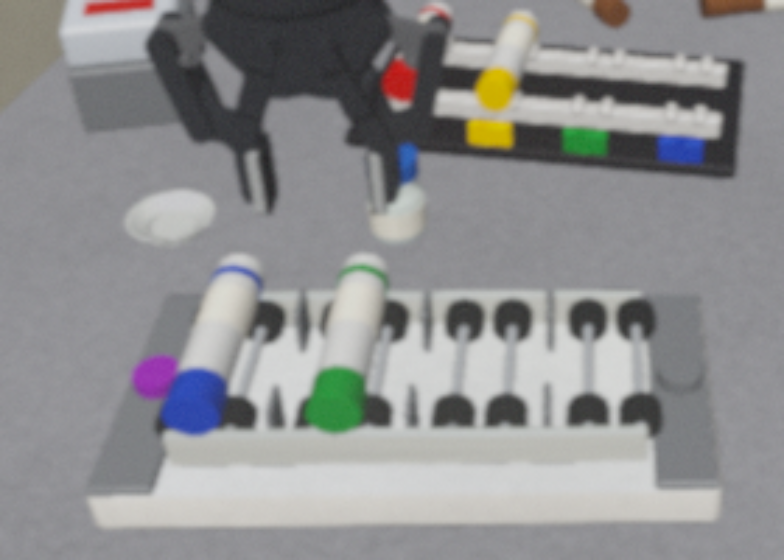

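Green is in lane 2: the cap is at (220,323) against about (220,325) predicted. Next is yellow.

```bash
(python3 -m crank '[0,-0.25,0,0,0,-0.02,105, 0,-0.5,0,0,0,-0.04,105, -0.004,-0.8735,0,0,0,-0.048,105]'
python3 -m crank '[0,-0.45,0,0,0,0,105, -0.004,-0.8735,0,0,0,0,105]'
python3 -m crank '[0,-0.45,0,0,0,0,105, -0.004,-0.8735,0,0,0,0,105]'
python3 -m crank '[0,-0.45,0,0,0,0,105, -0.004,-0.8735,0,0,0,0,105]'
python3 -m crank '[0,-0.45,0,0,0,0,105, -0.004,-0.73,0,0,0,0,105, -0.004,-0.8735,0,0,0,0,105, -0.004,-0.8735,0,0,0,0,105, -0.004,-0.8735,0,0,0,0,105]'
python3 -m crank '[0,0,-0.25,0,0,0,105, 0,0,-0.5,0,0,0,105, 0,0,-0.8,0,0,0,105]'
python3 -m crank '[0,0,-0.25,0,0,0,105, 0,0,-0.5,0,0,0,105, 0,0,-0.65,0,0,0,105, 0,0,-0.75,0,0,0,105, 0,0,-0.75,0,0,0,105, 0,0,-0.75,0,0,0,105]'
python3 -m crank '[0,0,0,0,0,0,255, 0,0,0,0,0,0,255, 0,0,0,0,0,0,255, 0,0,0,0,0,0,255, 0,0,0,0,0,0,255, 0,0,0,0,0,0,255]') | tail -10
```

```text
time_s: 23.65
tcp_pos: [555.6, -172.3, 26.7]
eef_rot: [-0.032, 1.57, 0.032]
contact_force: [0.2, -0.4, 0.2]
width: 50.3
time_s: 24.25
tcp_pos: [555.2, -172.8, 27.3]
eef_rot: [-0.032, 1.57, 0.031]
contact_force: [-2.1, 0.2, 5.8]
width: 26.3
```

```bash
(python3 -m crank '[0,0,0.1,0,0,0,255, 0,0,0.25,0,0,0,255, 0,0,0.5,0,0,0,255, 0,0,0.77,0,0,0,255]'
python3 -m crank '[0,0,0.3,0,0,0,255, 0,0,0.55,0,0,0,255, 0,0,0.78,0,0,0,255, 0,0,0.78,0,0,0,255]'
python3 -m crank '[-0.04,0.2,0,0,0,0.01,255, -0.08,0.4,0,0,0,0.02,255, -0.13,0.63,0,0,0,0.03,255, -0.174,0.84,0,0,0,0.048,255]'
python3 -m crank '[-0.06,0.28,0,0,0,0,255, -0.12,0.56,0,0,0,0,255, -0.174,0.84,0,0,0,0,255]'
python3 -m crank '[-0.06,0.28,0,0,0,0,255, -0.12,0.56,0,0,0,0,255, -0.174,0.84,0,0,0,0,255]'
python3 -m crank '[-0.06,0.28,0,0,0,0,255, -0.12,0.56,0,0,0,0,255, -0.174,0.84,0,0,0,0,255]'
python3 -m crank '[-0.06,0.28,0,0,0,0,255, -0.12,0.55,0,0,0,0,255, -0.16,0.73,0,0,0,0,255, -0.174,0.84,0,0,0,0,255, -0.174,0.84,0,0,0,0,255, -0.174,0.84,0,0,0,0,255]'
python3 -m crank '[0,0,-0.25,0,0,0,255, 0,0,-0.5,0,0,0,255, 0,0,-0.65,0,0,0,255, 0,0,-0.8,0,0,0,255, 0,0,-0.8,0,0,0,255]'
python3 -m crank '[0,0,-0.12,0,0,0,255, 0,0,-0.22,0,0,0,255, 0,0,-0.3,0,0,0,255, 0,0,-0.36,0,0,0,255, 0,0,-0.4,0,0,0,255, 0,0,-0.42,0,0,0,255, 0,0,-0.42,0,0,0,255]'
python3 -m crank '[0,0,-0.01,0,0,0,255, 0,0,-0.02,0,0,0,255, 0,0,-0.03,0,0,0,255, 0,0,-0.03,0,0,0,255]')|tail -15
```

```text
time_s: 27.45
tcp_pos: [484.4, 162.6, 84.6]
eef_rot: [-0.15, 1.569, 0.149]
contact_force: [-0.8, -0.3, -0.5]
width: 26.5
time_s: 28.15
tcp_pos: [485.4, 163.5, 52.4]
eef_rot: [-0.15, 1.566, 0.15]
contact_force: [0.5, -0.4, -1.4]
width: 26.2
time_s: 28.55
tcp_pos: [486.0, 163.6, 50.7]
eef_rot: [-0.15, 1.564, 0.15]
contact_force: [0.0, 0.1, 4.0]
width: 26.3
```

```bash
(python3 -m crank '[0,0,-0.005,0,0,0,255, 0,0,-0.005,0,0,0,255]'
python3 -m crank '[0,0,0,0,0,0,160, 0,0,0,0,0,0,140, 0,0,0,0,0,0,120, 0,0,0,0,0,0,105, 0,0,0,0,0,0,105, 0,0,0,0,0,0,105]'
python3 -m crank '[0,0,0.1,0,0,0,105, 0,0,0.25,0,0,0,105, 0,0,0.45,0,0,0,105, 0,0,0.67,0,0,0,105]'
python3 -m crank '[0,0,0.3,0,0,0,105, 0,0,0.585,0,0,0,105, 0,0,0.585,0,0,0,105]')|tail -5
python3 - <<'E'
from h import *
t=cam("side"); a=np.array([-.19,.982,0])
for c,n in(([626.5,190.6,67],"blue"),([556.6,177,67],"green"),([485.6,163.4,67],"yellow")):
    print(proj(t,np.array(c)+57*a),proj(t,np.array(c)+46*a))
    for ce,st in blobs(t,n,(130,270,320,370)): print(n,ce,st)
E
(python3 -m crank '[0.1,-0.25,0,0,0,-0.02,105, 0.2,-0.5,0,0,0,-0.04,105, 0.354,-0.8425,0,0,0,-0.048,105]'
python3 -m crank '[0.17,-0.42,0,0,0,0,105, 0.354,-0.8425,0,0,0,0,105]'
python3 -m crank '[0.17,-0.42,0,0,0,0,105, 0.354,-0.8425,0,0,0,0,105]'
python3 -m crank '[0.17,-0.42,0,0,0,0,105, 0.354,-0.8425,0,0,0,0,105]'
python3 -m crank '[0.17,-0.42,0,0,0,0,105, 0.28,-0.7,0,0,0,0,105, 0.354,-0.8425,0,0,0,0,105, 0.354,-0.8425,0,0,0,0,105, 0.354,-0.8425,0,0,0,0,105]'
python3 -m crank '[0,0,-0.25,0,0,0,105, 0,0,-0.5,0,0,0,105, 0,0,-0.8,0,0,0,105]'
python3 -m crank '[0,0,-0.25,0,0,0,105, 0,0,-0.5,0,0,0,105, 0,0,-0.65,0,0,0,105, 0,0,-0.75,0,0,0,105, 0,0,-0.75,0,0,0,105, 0,0,-0.75,0,0,0,105]'
python3 -m crank '[0,0,0,0,0,0,255, 0,0,0,0,0,0,255, 0,0,0,0,0,0,255, 0,0,0,0,0,0,255, 0,0,0,0,0,0,255, 0,0,0,0,0,0,255]') | tail -10
```

```text
time_s: 30.05
tcp_pos: [488.2, 164.4, 154.5]
eef_rot: [-0.148, 1.558, 0.151]
contact_force: [1.1, -0.2, -0.1]
width: 50.3
(np.float64(169.396183144795), np.float64(328.3591218775083)) (np.float64(171.37585267899033), np.float64(322.69400230942347))
blue [168.94736842 323.22966507] [ 27  42  24  23 418]
(np.float64(219.81964109514576), np.float64(327.8924059869612)) (np.float64(221.07646811987854), np.float64(322.259537479169))
green [219.62465753 322.76164384] [ 79  42  21  22 365]
(np.float64(270.5259904328571), np.float64(327.5314705644086)) (np.float64(271.06261010776973), np.float64(321.92794656349287))
yellow [274.18181818 275.95454545] [137   5  15   4  22]
yellow [269.84313725 322.2745098 ] [129  41  22  23 408]
time_s: 32.4
tcp_pos: [627.5, -173.3, 26.8]
eef_rot: [-0.032, 1.57, 0.032]
contact_force: [-0.4, -1.1, 0.2]
width: 50.3
time_s: 33.0
tcp_pos: [627.3, -173.8, 27.5]
eef_rot: [-0.032, 1.569, 0.031]
contact_force: [-2.2, 1.5, 6.0]
width: 26.0
```

Yellow is placed, its cap matching the prediction, and red is gripped. Carrying it to lane 4.

```bash
(python3 -m crank '[0,0,0.1,0,0,0,255, 0,0,0.25,0,0,0,255, 0,0,0.5,0,0,0,255, 0,0,0.77,0,0,0,255]'
python3 -m crank '[0,0,0.3,0,0,0,255, 0,0,0.55,0,0,0,255, 0,0,0.78,0,0,0,255, 0,0,0.78,0,0,0,255]'
python3 -m crank '[-0.12,0.2,0,0,0,0.01,255, -0.26,0.4,0,0,0,0.02,255, -0.4,0.6,0,0,0,0.03,255, -0.5305,0.808,0,0,0,0.048,255]'
python3 -m crank '[-0.18,0.27,0,0,0,0,255, -0.36,0.54,0,0,0,0,255, -0.5305,0.808,0,0,0,0,255]'
python3 -m crank '[-0.18,0.27,0,0,0,0,255, -0.36,0.54,0,0,0,0,255, -0.5305,0.808,0,0,0,0,255]'
python3 -m crank '[-0.18,0.27,0,0,0,0,255, -0.36,0.54,0,0,0,0,255, -0.5305,0.808,0,0,0,0,255]'
python3 -m crank '[-0.18,0.27,0,0,0,0,255, -0.36,0.54,0,0,0,0,255, -0.47,0.71,0,0,0,0,255, -0.5305,0.808,0,0,0,0,255, -0.5305,0.808,0,0,0,0,255, -0.5305,0.808,0,0,0,0,255]'
python3 -m crank '[0,0,-0.25,0,0,0,255, 0,0,-0.5,0,0,0,255, 0,0,-0.65,0,0,0,255, 0,0,-0.8,0,0,0,255, 0,0,-0.8,0,0,0,255]'
python3 -m crank '[0,0,-0.12,0,0,0,255, 0,0,-0.22,0,0,0,255, 0,0,-0.3,0,0,0,255, 0,0,-0.36,0,0,0,255, 0,0,-0.4,0,0,0,255, 0,0,-0.42,0,0,0,255, 0,0,-0.42,0,0,0,255]'
python3 -m crank '[0,0,-0.01,0,0,0,255, 0,0,-0.02,0,0,0,255, 0,0,-0.03,0,0,0,255, 0,0,-0.03,0,0,0,255]')|tail -15
```

```text
time_s: 36.2
tcp_pos: [414.1, 148.4, 84.7]
eef_rot: [-0.15, 1.569, 0.148]
contact_force: [-0.1, 0.1, 0.0]
width: 26.1
time_s: 36.9
tcp_pos: [414.8, 149.7, 52.4]
eef_rot: [-0.15, 1.566, 0.15]
contact_force: [0.5, 0.1, -0.3]
width: 26.5
time_s: 37.3
tcp_pos: [415.4, 149.9, 50.7]
eef_rot: [-0.15, 1.564, 0.15]
contact_force: [-0.4, -0.1, 4.9]
width: 26.3
```

Contact is felt. I'll release, lift and move clear towards y=-90 so both cameras can see.

```bash
(python3 -m crank '[0,0,-0.005,0,0,0,255, 0,0,-0.005,0,0,0,255]'
python3 -m crank '[0,0,0,0,0,0,160, 0,0,0,0,0,0,140, 0,0,0,0,0,0,120, 0,0,0,0,0,0,105, 0,0,0,0,0,0,105, 0,0,0,0,0,0,105]'
python3 -m crank '[0,0,0.1,0,0,0,105, 0,0,0.25,0,0,0,105, 0,0,0.45,0,0,0,105, 0,0,0.67,0,0,0,105]'
python3 -m crank '[0,0,0.3,0,0,0,105, 0,0,0.6,0,0,0,105, 0,0,0.8,0,0,0,105]'
python3 -m crank '[0,-0.4,0,0,0,0,105, 0,-0.9,0,0,0,0,105, 0,-0.9,0,0,0,0,105]'
python3 -m crank '[0,-0.4,0,0,0,0,105, 0,-0.9,0,0,0,0,105, 0,-0.9,0,0,0,0,105]'
python3 -m crank '[0,-0.4,0,0,0,0,105, 0,-0.9,0,0,0,0,105, 0,-0.9,0,0,0,0,105]'
python3 -m crank '[0,-0.4,0,0,0,0,105, 0,-0.9,0,0,0,0,105, 0,-0.9,0,0,0,0,105, 0,-0.9,0,0,0,0,105, 0,-0.9,0,0,0,0,105, 0,-0.9,0,0,0,0,105]')|tail -5
python3 - <<'E'
from h import *
t=cam("top"); s=cam("side")
A=cv2.resize(t["image"][110:290,160:420,::-1],None,fx=1.5,fy=1.5); B=cv2.resize(s["image"][180:380,100:380,::-1],None,fx=1.4,fy=1.4)
cv2.imwrite("pics/fin.png",np.hstack([cv2.resize(A,(400,280)),cv2.resize(B,(392,280))]))
O=np.array([520.5,170.2]); X=np.array([.982,.189]); Y=np.array([-.189,.982])
for c in("blue","green","yellow","red"):
    P=[ray(t,ce,70)[:2] for ce,st in blobs(t,c,(175,135,260,275),6)]
    print(c,"top roller-frame",[((p-O)@X, (p-O)@Y) for p in np.array(P)])
    print("  side",[ce.round(1) for ce,_ in blobs(s,c,(130,260,350,370))])
print("red pred",proj(s,[415-.19*50,149.8+.982*50,67]))
E
```

```text
time_s: 40.3
tcp_pos: [414.8, -136.8, 167.3]
eef_rot: [-0.151, 1.566, 0.152]
contact_force: [0.1, 0.2, 0.1]
width: 49.9
blue top roller-frame [(np.float64(109.7555577908028), np.float64(-42.201484368431245)), (np.float64(108.47258632279448), np.float64(47.74583216991393))]
  side [array([169. , 323.2])]
green top roller-frame [(np.float64(37.467329945296854), np.float64(-42.423103091890596)), (np.float64(36.39077183248894), np.float64(47.62442268110105))]
  side [array([219.7, 322.7])]
yellow top roller-frame [(np.float64(-35.76095987295349), np.float64(-42.56818837941385)), (np.float64(-35.646181042769584), np.float64(46.8277966150644))]
  side [array([274.3, 275.9]), array([269.9, 322.3])]
red top roller-frame [(np.float64(-106.76750440745627), np.float64(-42.16251379712076)), (np.float64(-107.62446846094795), np.float64(47.609330697412574))]
  side [array([316.9, 275.7]), array([319.3, 322.1])]
red pred (np.float64(320.4112108957724), np.float64(323.57194014860534))
```

View pics/fin.png

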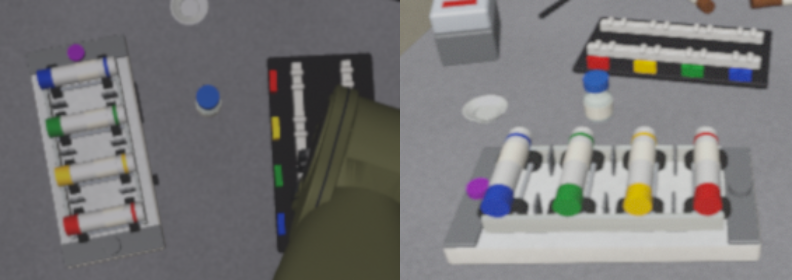

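All four tubes lie in their lanes. Cap centres are at y = 47–48 mm where 46 is ideal, yaw errors are 0.015 rad or less, and the tool is clear.

```bash
python3 -c "
from bench import workorder; print(workorder.hand_in())"
```

```text
the job is handed in; nothing more can be done
None
```

All four tubes are on the roller and the job is handed in. From the violet disc the order is blue, green, yellow, red, matching the cradle order counted from the robot. The clock stood at about 40 s of the 93 s allowed. The hand-in gives no verdict, so what follows rests on my own last checks.

- **Position:** in the top view, the tubes sit within about 2 mm of their lane centres across the lanes and about 1–2 mm of centre along them. They are parallel to the lanes within about 0.015 rad.
- **Cross-check:** the side view agrees to about 2 px. Between pictures the caps already placed moved by less than 0.1 px, so they look still. Red was placed last and was not compared over time.
- **Set-down:** each tube was lowered until light contact (about 4–9 N) and then released. Tube height was not measured directly; it rests on the contact height and the side-view match.
- **Robot:** the arm is clear and touching nothing.

**What disagreed along the way:**
- The first grip on blue sat high and 2.6 mm off in x, so I opened, corrected and regripped before lifting.
- Green was then 2.3 mm off the other way, and I relieved that before lifting.
- The closed gripper read about 26 mm on the 28 mm tubes every time. I took this as pad give, as every tube was carried without trouble.

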